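Free a seized mandrel and tap it home in its socket

ROBOT

A 7-joint arm with a two-finger parallel gripper is mounted at the origin on the work surface. World frame = base frame: x ahead of the robot, y to its left, z up, the work surface at z = 0. Lengths are in m, angles in rad, forces in N, time in s.
With the tool pointing down it reaches from about 0.425 to 0.925 m from the base axis. Payload 6.8 kg.
Tool frame: the origin (TCP) lies at the very end of the fingers, on their centre line; the grasp point (between the pads) lies 19 mm behind it; z points along the fingers, y is the line along which they close (so a half turn about z gives the same grasp; the last joint's range is limited). The gripper opens to 85 mm and grips with 20 to 120 N. Pads are 22 mm wide; open, the fingers measure 114 mm over their backs; the gripper's body (76 mm by 85 mm) begins 54 mm behind the grasp point. The pads swing forward as they close: fully open they stand 13 mm farther back than shut.
Start: joints at [-1.213, 0.477, 0.022, 1.555, -0.011, 1.109, -0.083], TCP at [0.303, 0.603, 0.231] pointing down, gripper open.
Joint ranges: [-2.96, 2.96], [-0.34, 2.1], [-1.41, 1.46], [0.24, 2.44], [-1.37, 4.51], [0.17, 1.92], [-2.96, 2.96]. Speed limits (rad/s): [2.39, 2.39, 3.14, 3.14, 3.14, 3.14, 3.14].

INTERFACE

Orientations are given as a unit quaternion [w, x, y, z].
In Python, from station import bot gives the robot as it stands. The module is installed in compiled form; this text tells all that it offers.
- The arm moves only by the shell command python3 -m jog 'ROWS' [OPENING] [FORCE]. ROWS is JSON, a list of rows, each a list of 4 numbers: the shift along the tool's x, y, z in cm, then the turn about the tool's z in rad. In form: [[x, y, z, spin], ...]. A call has 1 to 20 rows; each row is the pose to reach, as a shift and turn from the pose commanded when the call began, along the tool's axes at that moment; what a row does not reach only later rows make up. A row lasts 1/12 s, in which the tool goes at most 41.7 mm and 7.16 degrees, less where a joint would pass 70% of its speed; a pose out of reach is approached as far as the arm can. A call with a gripper value outside its range is refused whole. OPENING is the closure, from -1 (fully open) to 1 (shut), set as the call begins (- or left out, the last holds). The fingers move at their own pace and stop on an object; FORCE is the grip in N (left out, the last holds). Time passes only in rows, so rows that repeat a pose let the fingers close. It gives the time, the measured TCP pose, the force, the opening and the grip force at its end, in the units of the state.
- bot.get_obs(): the state, without advancing time (a new reading comes with each control period).
- bot.read_camera(name): name is "scene" or "top" or "wrist"; returns a dict with "pixels" (384x512x3 uint8, red, green, blue), "depth" (384x512 float32, m along the optical axis (not along the pixel's ray), 0 where there is no reading), "fovy" (degrees; the focal length in pixels is half the picture's height over the tangent of half this angle, whatever the lens; pixels are square), "cx", "cy" (the principal point, pixels), "pose" (4x4, takes a point from camera to world coordinates). Camera axes: x right, y down, z forward; pixel columns grow to the right and rows downward; lengths in m; the calibration is good to about 2 mm. The wrist camera is an equidistant fisheye: a pixel r from the principal point sees the ray r / f radians off the axis. A picture is of the moment at which its call begins.
- bot.hand_in(): hands the job in; it is judged then, once.
The state is a dict: "t": time; "q": joint angles; "joint_vel": joint speeds; "joint_torque": joint torques, N m; "eef_pos": TCP position; "tool_rot": TCP orientation; "contact_force": force on the tool from outside, world axes, zero at the start; "torque": the same for the moment, N m; "gripper_width": opening from 0.0 (shut) to 1.0 (fully open); "grasp_force": force on a finger pad.
Only numpy, scipy, OpenCV 4.12 (cv2) and the standard library are available. Lean on these libraries where they do the work, as an engineer would, in place of code of your own. Each camera call takes 0.05 s, during which the arm holds its last target. There are 200 camera calls.

TASK

The copper-flanged mandrel has seized in the aluminium block, which only sits loose in the blue cradle: push the yellow keeper strap right off the flange, then work the mandrel out by twisting it back and forth while pulling lightly, because a straight pull just lifts the block, which must stay down in its cradle. Stand the mandrel in the mouth of the round steel socket, let go of it while it still stands proud, then tap or press it straight down until its flange sits flush on the socket. Leave everything else on the bench where it is.

Things in the scene. Friction and masses are not known exactly. Their poses are not given: they have to be found in the camera images.
- mandrel: Seized part, 121 mm tall, about 0.55 kg. Origin at its lower tip, z up its axis. Steel taper shank 70 mm long (18 mm across at the tip, 32 mm at the top), copper flange 80 mm across (z 70 to 76 mm), aluminium tang 50 mm along x, 18 mm along y, 45 mm tall (z 76 to 121 mm). Starts with the shank down in the block, flange on the block, tang at any yaw
- mandrel_seat (a point): point on the mandrel's axis at the underside of the flange. The mandrel is seized for the first 25 mm of travel upward: a straight pull needs 20 to 35 N, but while it is being turned (about 0.4 N m) a few N lift it. Turns of about 0.8 rad to and fro, each with 4 mm of lift in about 1 s, work. Beyond 25 mm it is free
- mandrel_head (a point): centre of the flat top of the tang (50 x 18 mm), where it can be tapped
- cradle: blue cast cradle bolted to the bench, base 150 x 150 mm, side cheeks 70 mm high; holds the aluminium block so that it cannot turn. Origin at the centre of its underside, below the block's bore; z up. The keeper's pivot post stands 92 mm from the origin along +y (top at 103 mm)
- block (a joint): height in m by which the aluminium block (92 x 92 x 81 mm, 1 kg, top 95 mm above the bench, held down only by its weight) is lifted off the cradle; 0 = down
- block_mouth (a point): centre of the block's top face, on the axis of its bore
- keeper (a joint): angle in rad of the yellow keeper strap about its vertical pivot: at 0 it points along the cradle's -y, its end over the flange; grows anticlockwise seen from above, the end swinging to the cradle's +x; stop at 1.5. Starts between 0 and 0.2. It stays where it is left (friction 0.08 N m). Off the flange and out of the gripper's way beyond 1.0
- keeper_pivot (a point): axis of the keeper's pivot, at the strap's underside (103.5 mm above the bench). The strap is 60 mm long from here, 18 mm wide, 8 mm thick
- keeper_knob (a point): top centre of the black upright knob on the strap, 14 mm in diameter, 30 mm tall above the strap, 35 mm from the pivot; its top is 141.5 mm above the bench
- socket: round steel socket stand bolted to the bench, 88 mm across, 90 mm tall, on a 130 mm base disc. Origin at the centre of its underside. A sprung taper grip in the bore: once the mandrel is about 25 mm from home it meets the grip and stands by itself when let go. Pushing it on takes about 7 N, rising to about 15 N just before home; friction then holds it
- socket_mouth (a point): centre of the socket's flat top face, 90 mm above the bench. The bore is 37 mm wide at the mouth and 78 mm deep. Home: flange on this face
- solvent: white plastic bottle, 62 mm across, 165 mm tall, stands between cradle and socket; origin at its foot
- tape: white roll of tape lying flat, 100 mm across, 35 mm tall; origin at the centre of its underside
- jar: amber glass jar with a black cap, 68 mm across, 85 mm tall; origin at its foot
- blank: copper flange blank, 84 mm across, 26 mm tall; origin at the centre of its underside
- wrench: steel spanner 170 mm long, lying along its own x
- driver: screwdriver 190 mm long, lying along its own x
- pot: blue plastic cup, 76 mm across, 95 mm tall; origin at its foot
- rods: aluminium block 60 x 90 x 30 mm, fixed, with three upright 12 mm steel rods up to 185 mm high in a row along its y; origin at the centre of its underside
Things that resemble listed ones, but are neither listed nor needed, are in the scene too. What is shaped like the mandrel but red or turquoise is not meant.

How it is judged:
By the outcome, as a careful person would: the job done as asked, in the order asked, and still so for the second after the job is handed in, with the robot touching nothing.
It also fails if it takes over 72 s, if anything falls off the work surface, if the arm or the gripper's body presses on something with over 40 N, if the wrist force passes 120 N, or if a joint passes its speed limit or range.

## Working session

There is one attempt and no reset: what is moved stays moved. The work goes in short steps, Python scripts to look and compute and a shell command to move; the robot and the scene stay as the last step left them, time stands still between calls to the robot, and variables do not carry over. Pictures are saved under pics/ and viewed, at most 13 in all, crops included, and the job is handed in when it is done.

```bash
mkdir -p pics; cat > h.py <<'E'
import numpy as np, cv2
from station import bot
def cam(n):
    c=bot.read_camera(n); h=c["pixels"].shape[0]; c["f"]=h/2/np.tan(np.radians(c["fovy"])/2); c["n"]=n; return c
def save(c,name,crop=None,s=1):
    im=c["pixels"][:,:,::-1]
    if crop: im=im[crop[1]:crop[3],crop[0]:crop[2]]
    cv2.imwrite("pics/"+name,cv2.resize(im,None,fx=s,fy=s,interpolation=cv2.INTER_CUBIC))
def ray(c,u,v):
    x,y=(u-c["cx"])/c["f"],(v-c["cy"])/c["f"]
    if c["n"]=="wrist":
        r=np.hypot(x,y)+1e-12; d=np.array([x/r*np.sin(r),y/r*np.sin(r),np.cos(r)])
    else: d=np.array([x,y,1.])
    P=np.array(c["pose"]); return P[:3,3],P[:3,:3]@d
def onz(c,u,v,z):
    o,d=ray(c,u,v); return o+d*(z-o[2])/d[2]
def cloud(c):
    v,u=np.mgrid[0:384,0:512]; d=c["depth"]; x,y=(u-c["cx"])/c["f"],(v-c["cy"])/c["f"]
    P=np.array(c["pose"]); return np.stack([x*d,y*d,d],-1)@P[:3,:3].T+P[:3,3]
E
python3 - <<'E'
from h import *
o=bot.get_obs(); print({k:np.round(v,3) for k,v in o.items()})
a=cam("top");b=cam("scene");
for c in(a,b): print(c["n"],c["f"],c["cx"],c["cy"],np.round(c["pose"],3).tolist())
im=np.hstack([a["pixels"],b["pixels"]])[:,:,::-1]
save(a,"top.png",s=1.5);save(b,"scene.png",s=1.5)
E
```

```text
{'t': np.float64(0.0), 'q': array([-1.213,  0.478,  0.022,  1.556, -0.011,  1.109, -0.083]), 'joint_vel': array([ 0.001, -0.   , -0.001, -0.002, -0.   ,  0.   , -0.001]), 'joint_torque': array([ 0.0000e+00, -5.9647e+01,  1.6080e+00, -2.8120e+01,  1.3000e-02,
        1.0000e-02,  0.0000e+00]), 'eef_pos': array([0.303, 0.603, 0.23 ]), 'tool_rot': array([-0.   ,  0.231,  0.973, -0.001]), 'contact_force': array([ 1.061,  0.259, -0.393]), 'torque': array([ 0.015, -0.01 ,  0.042]), 'grasp_force': np.float64(0.0), 'gripper_width': np.float64(1.004)}
top 390.15624666139917 262.5752757157905 200.6244634069451 [[-0.004, -0.988, 0.153, 0.345], [-1.0, 0.002, -0.012, 0.06], [0.011, -0.153, -0.988, 1.308], [0.0, 0.0, 0.0, 1.0]]
scene 360.8712821490111 261.84910845349464 183.11496263614094 [[0.201, 0.649, -0.734, 1.315], [0.979, -0.146, 0.14, -0.108], [-0.016, -0.747, -0.665, 0.826], [0.0, 0.0, 0.0, 1.0]]
```

View pics/top.png

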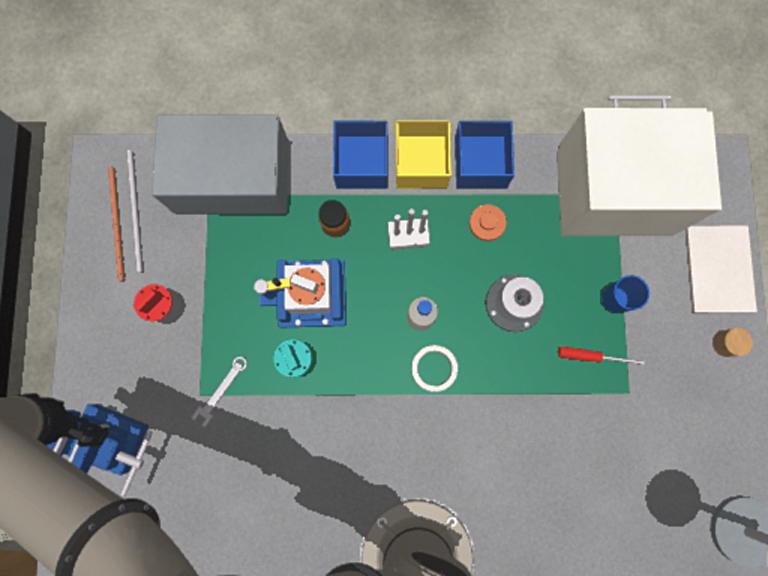

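View pics/scene.png

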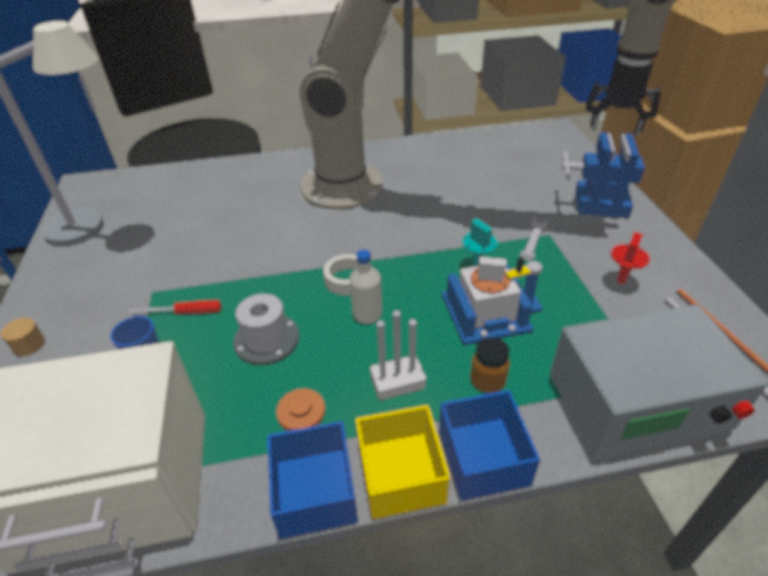

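The top picture (1.5x) shows these mandrel-like parts:
- a copper-flanged one in the white block in the blue cradle at (307,285)
- a red one at (153,303)
- a turquoise one at (293,357)
- a flat copper blank at (488,222)

Only the one in the cradle has a copper flange with a grey tang and the yellow strap (262–290,285) over it. The socket is at (520,297), with the bottle between at (423,312). Next I'll enlarge the mandrel and measure.

```bash
python3 - <<'E'
from h import *
a=cam("top"); save(a,"crop.png",(150,155,260,240),7)
b=cam("scene")
for c in (a,b):
    X=cloud(c); ok=c["depth"]>0
    hsv=cv2.cvtColor(c["pixels"],cv2.COLOR_RGB2HSV); px=a["pixels"].astype(int)
    print(c["n"])
    near=ok&(abs(X[...,0]-.52)<.3)
    if c is a:
        m0=onz(a,205,190,.1); s0=onz(a,347,197,.09); print("guess",m0,s0)
    R=lambda p,r:ok&(np.hypot(X[...,0]-p[0],X[...,1]-p[1])<r)
    cop=R(m0,.07)&(hsv[...,0]<15)&(hsv[...,1]>110)&(X[...,2]>.085)
    P=X[cop]; print("copper",len(P),P.mean(0).round(4),np.median(P[:,2]).round(4))
    v,u=np.nonzero(cop); Q=np.array([onz(c,i,j,.101) for i,j in zip(u,v)])[:,:2].astype(np.float32)
    print(" circle",cv2.minEnclosingCircle(Q))
    t=R(m0,.06)&(X[...,2]>.134)&(hsv[...,1]<90)&(hsv[...,2]>90)
    v,u=np.nonzero(t);Q=np.array([onz(c,i,j,.146) for i,j in zip(u,v)])[:,:2].astype(np.float32)
    print(" tang",len(Q),Q.mean(0),np.median(X[t][:,2]),cv2.minAreaRect(Q))
    y=R(m0,.13)&(hsv[...,0]>20)&(hsv[...,0]<35)&(hsv[...,1]>130)&(X[...,2]>.09)
    P=X[y]; print(" yellow",len(P),P.mean(0).round(4),P.min(0).round(3),P.max(0).round(3))
    k=R(m0,.12)&(hsv[...,2]<50)&(X[...,2]>.125); P=X[k]; print(" knob",len(P),P.mean(0).round(4) if len(P) else 0, P.max(0) if len(P) else 0)
    bl=R(m0,.15)&(hsv[...,0]>105)&(hsv[...,0]<125)&(hsv[...,1]>130)&(X[...,2]>.055)&(X[...,2]<.08); P=X[bl]; print(" cheeks",len(P), cv2.minAreaRect(P[:,:2].astype(np.float32)))
    s=R(s0,.06)&(X[...,2]>.08)&(X[...,2]<.1); v,u=np.nonzero(s); Q=np.array([onz(c,i,j,.09) for i,j in zip(u,v)])[:,:2].astype(np.float32)
    print(" socket",len(Q),cv2.minEnclosingCircle(Q),cv2.fitEllipse(cv2.convexHull(Q)),np.median(X[s][:,2]))
    bt=R(onz(a,283,206,.15),.06)&(X[...,2]>.1);P=X[bt];print(" bottle",P.mean(0),P.max(0),P.min(0))
    po=R(onz(a,175,191,.1),.03)&(X[...,2]>.09);P=X[po];print(" post",P.mean(0),P.max(0),P.min(0))
E
```

```text
top
guess [0.56645615 0.22628402 0.1       ] [ 0.54476518 -0.22231069  0.09      ]
copper 308 [0.5619 0.2264 0.1007] 0.1006
 circle ((0.5650641322135925, 0.22960257530212402), 0.038674455136060715)
 tang 106 [0.5648028  0.23018637] 0.14526019459961403 ((0.5687671303749084, 0.24170079827308655), (0.07496768236160278, 0.02075512893497944), 72.05416870117188)
 yellow 68 [0.567  0.2838 0.1113] [0.558 0.262 0.093] [0.578 0.31  0.139]
 knob 6 [0.5663 0.2834 0.1353] [0.57201245 0.288158   0.14330921]
 cheeks 391 ((0.5633909702301025, 0.2435254454612732), (0.12722277641296387, 0.16237366199493408), 1.0858818292617798)
 socket 516 ((0.5426145195960999, -0.22444556653499603), 0.044474806636571884) ((0.5421684384346008, -0.22434717416763306), (0.08601401001214981, 0.08776859939098358), 19.484054565429688) 0.08939301286008638
 bottle [ 0.50810023 -0.01189527  0.12675584] [0.54000658 0.016322   0.16929855] [ 0.4827396  -0.04285149  0.10016977]
 post [0.56311064 0.31536506 0.11226565] [0.57757788 0.33604871 0.1419785 ] [0.54969723 0.29023658 0.09183329]
scene
copper 158 [0.5819 0.2251 0.101 ] 0.10
[... 227 characters left out ...]
4033203)
 yellow 76 [0.5734 0.2851 0.1124] [0.557 0.263 0.105] [0.582 0.312 0.129]
 knob 4 [0.5758 0.2851 0.1362] [0.57629327 0.28716666 0.13943181]
 cheeks 287 ((0.5955647826194763, 0.223270446062088), (0.16701091825962067, 0.11480751633644104), 67.83832550048828)
 socket 524 ((0.5505130290985107, -0.22320297360420227), 0.04917171224951744) ((0.5497028827667236, -0.22455765306949615), (0.08715882152318954, 0.09766174107789993), 95.91381072998047) 0.0891456633365113
 bottle [ 0.52480359 -0.01521531  0.12830256] [0.54453535 0.01541852 0.16708435] [ 0.5015857  -0.04402857  0.10002557]
 post [0.56950906 0.3161999  0.10904577] [0.57845896 0.3368778  0.14071552] [0.5514284  0.29096957 0.0917459 ]
```

View pics/crop.png

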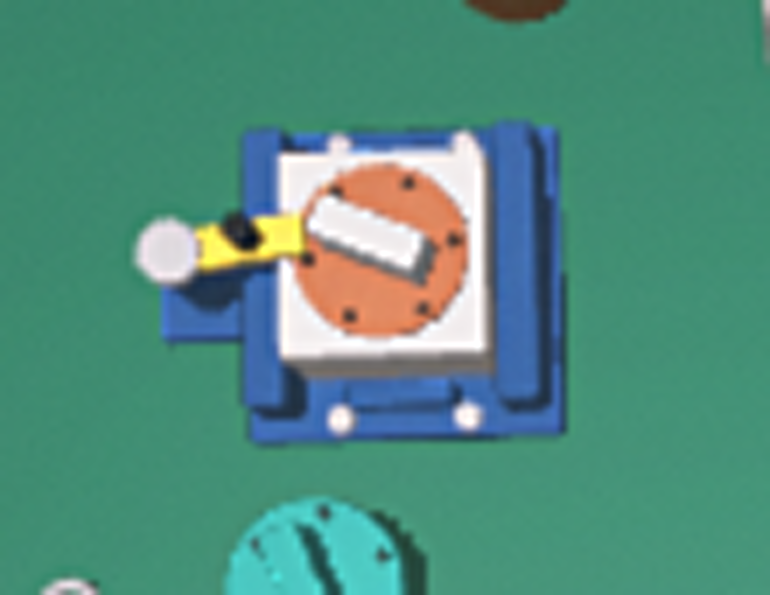

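The crop confirms it: a copper flange with a grey tang at crop (370,235), and the yellow strap with its black knob (240,230) and pivot (165,250). I'll move over it with the gripper shut, at a yaw suited to pushing the knob, and measure again with the wrist camera.

```bash
python3 -m jog '[[-3,-1.6,0,0.1],[-7,-3.8,0,0.2],[-11,-6,0,0.32],[-15,-8,0,0.32],[-19,-10.2,0,0.32],[-23,-12.3,0,0.32],[-27,-14.5,0,0.32],[-31,-16.6,0,0.32],[-34,-18.2,0,0.32],[-36.4,-19.5,0,0.32],[-36.4,-19.5,0,0.32],[-36.4,-19.5,0,0.32],[-36.4,-19.5,0,0.32],[-36.4,-19.5,0,0.32]]' 1 40
python3 - <<'E'
from h import *
a=cam("wrist"); print(a["f"],a["cx"],a["cy"],np.round(a["pose"],3).tolist()); save(a,"w1.png",s=1.5)
E
```

```text
t: 1.37
eef_pos: [0.5397, 0.2672, 0.2311]
tool_rot: [-0.001, 0.382, 0.924, 0.0]
contact_force: [-0.0, 0.3, 0.1]
gripper_width: -0.0
grasp_force: 0.0
297.3186396354542 261.14306788097923 194.19895811114924 [[0.705, 0.673, 0.223, 0.482], [0.709, -0.67, -0.222, 0.325], [0.0, 0.315, -0.949, 0.373], [0.0, 0.0, 0.0, 1.0]]
```

View pics/w1.png

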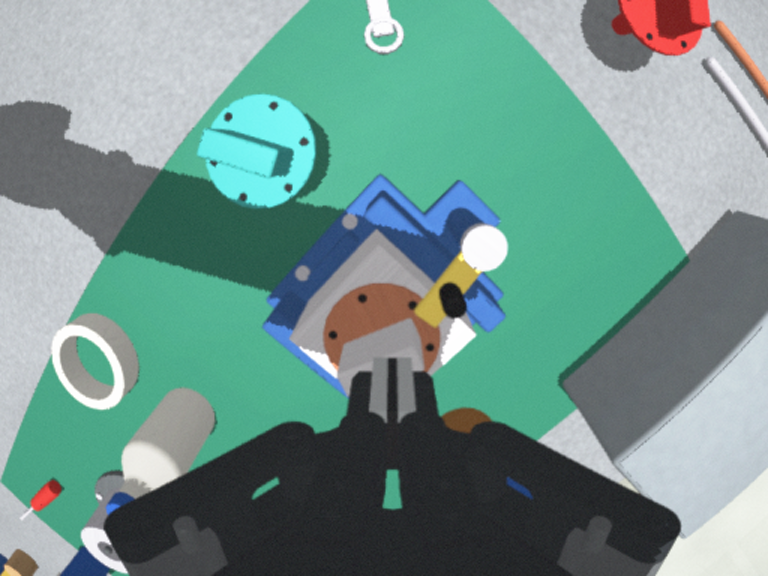

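The wrist view (1.5x) shows the pivot cap at (484,248), the yellow strap with its knob at (453,300), the flange round (382,330), and the tang partly hidden by the fingers. Next, rays onto the known heights.

```bash
python3 - <<'E'
from h import *
from scipy.optimize import least_squares
c=cam("wrist"); hsv=cv2.cvtColor(c["pixels"],cv2.COLOR_RGB2HSV); H,S,V=[hsv[...,i].astype(int) for i in range(3)]
def win(x0,y0,x1,y1):
    m=np.zeros(H.shape,bool); m[y0:y1,x0:x1]=1; return m
def pts(m,z): v,u=np.nonzero(m); return np.array([onz(c,i,j,z) for i,j in zip(u,v)])[:,:2]
k=win(285,180,318,218)&(V<45); v,u=np.nonzero(k); print("knob px",len(u),u.min(),u.max(),v.min(),v.max())
P=pts(k,.1415); print("knob on top plane: ",P.mean(0),P.min(0),P.max(0),"minrect",cv2.minAreaRect(P.astype(np.float32)))
y=win(265,150,325,225)&(H>18)&(H<35)&(S>90); P=pts(y,.1115); print("strap",cv2.minAreaRect(P.astype(np.float32)),P.mean(0))
w=win(300,145,342,185)&(V>220)&(S<30); P=pts(w,.113); print("cap",P.mean(0),cv2.minEnclosingCircle(P.astype(np.float32)))
co=(win(205,180,300,260)&(H<15)&(S>80)).astype(np.uint8)
cn=max(cv2.findContours(co,0,cv2.CHAIN_APPROX_NONE)[0],key=cv2.contourArea)[:,0]
Q=np.array([onz(c,a,b,.101) for a,b in cn])[:,:2]
r=least_squares(lambda p:np.hypot(*(Q-p).T)-.04,[.564,.229],loss="soft_l1",f_scale=.0007); print("flange",r.x,np.mean(abs(r.fun)<.0015))
E
```

```text
knob px 262 294 309 190 211
knob on top plane:  [0.56340874 0.29040744] [0.55371505 0.283309  ] [0.57265646 0.29700184] minrect ((0.5633420348167419, 0.29053813219070435), (0.011382907629013062, 0.019423237070441246), 64.66661071777344)
strap ((0.5671849250793457, 0.28763318061828613), (0.01968359388411045, 0.04770953580737114), 7.005786418914795) [0.56602188 0.2870849 ]
cap [0.56263807 0.32304253] ((0.5627090334892273, 0.32298728823661804), 0.014139996841549873)
flange [0.56550996 0.22912989] 0.25769230769230766
```

Knob top is at about (.567,.2885) and the pivot at (.5627,.323): 34.6 mm apart, where 35 mm is expected, so the keeper is at about 0.12 rad. Next I descend beside the knob and push it round its arc.

```bash
python3 -m jog '[[0,0,3,0],[0,0,6.5,0],[0,0,9.5,0],[0,0,10.6,0],[0,0,10.6,0],[-0.4,1.2,10.6,0],[-0.7,1.8,10.6,0],[-1.0,2.4,10.6,0],[-1.1,3.1,10.6,0],[-1.15,3.8,10.6,0],[-1.0,4.3,10.6,0],[-0.9,4.8,10.6,0],[-0.65,5.3,10.6,0],[-0.45,5.7,10.6,0],[-0.45,5.7,10.6,0],[-0.45,5.7,10.6,0],[-0.8,4.0,10.6,0],[-0.8,4.0,6,0],[-0.8,4,2,0],[-0.8,4,0,0]]'
python3 - <<'E'
from h import *
a=cam("wrist");save(a,"w2.png",s=1.5)
E
```

```text
t: 3.13
eef_pos: [0.576, 0.2892, 0.2359]
tool_rot: [0.001, 0.383, 0.924, 0.003]
contact_force: [1.2, 0.9, 1.4]
gripper_width: 0.001
grasp_force: 0.0
```

View pics/w2.png

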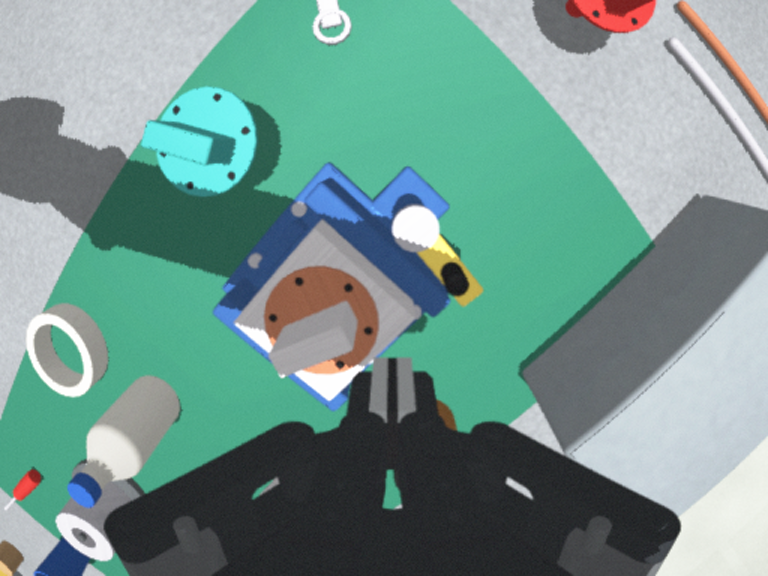

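The strap now points away from the flange, from (415,228) to (470,295), and the flange and tang at (310,335) are in full view. Now I measure the keeper angle, the flange and the tang.

```bash
cat >> h.py <<'E'
from scipy.optimize import least_squares
def wcloud(c):
    v,u=np.mgrid[0:384,0:512]; x,y=(u-c["cx"])/c["f"],(v-c["cy"])/c["f"]; r=np.hypot(x,y)+1e-12
    t=np.tan(np.minimum(r,1.5)); d=c["depth"]; P=np.array(c["pose"])
    return np.stack([x/r*t*d,y/r*t*d,d],-1)@P[:3,:3].T+P[:3,3]
def circ(c,m,z,R,p0):
    cn=max(cv2.findContours(m.astype(np.uint8),0,cv2.CHAIN_APPROX_NONE)[0],key=cv2.contourArea)[:,0]
    Q=np.array([onz(c,a,b,z) for a,b in cn])[:,:2]
    r=least_squares(lambda p:np.hypot(*(Q-p).T)-R,p0,loss="soft_l1",f_scale=.0007); return r.x,np.mean(abs(r.fun)<.0015)
E
python3 - <<'E'
from h import *
c=cam("wrist"); hsv=cv2.cvtColor(c["pixels"],cv2.COLOR_RGB2HSV); H,S,V=[hsv[...,i].astype(int) for i in range(3)]
X=wcloud(c); vv,uu=np.mgrid[0:384,0:512]
def pts(m,z): v,u=np.nonzero(m); return np.array([onz(c,i,j,z) for i,j in zip(u,v)])[:,:2].astype(np.float32)
W=lambda a,b,d,e:(uu>=a)&(uu<d)&(vv>=b)&(vv<e)
y=W(275,150,330,210)&(H>18)&(H<35)&(S>90); print("strap",cv2.minAreaRect(pts(y,.1115)))
w=W(258,135,295,170)&(V>200)&(S<30); p=np.array(cv2.minEnclosingCircle(pts(w,.113))[0]); print("cap",p)
k=W(290,165,318,205)&(V<45); q=pts(k,.1415).mean(0); print("knob~",q,"angle",np.arctan2(q[0]-p[0],p[1]-q[1]))
co=W(170,170,260,260)&(H<15)&(S>60); print("flange",circ(c,co,.101,.04,[.565,.229]))
t=W(170,190,245,260)&(X[...,2]>.138)&(X[...,2]<.153)&(S<60); t=cv2.morphologyEx(t.astype(np.uint8),cv2.MORPH_OPEN,np.ones((3,3)))>0
print("tang",t.sum(),np.median(X[t][:,2]),cv2.minAreaRect(pts(t,.146)),pts(t,.146).mean(0), np.bincount(np.clip((X[W(180,200,240,250)][:,2]*200).astype(int),0,40)))
ov=c["pixels"].copy(); ov[t]=[255,0,255]; c["pixels"]=ov; save(c,"w2t.png",(140,150,340,270),4)
E
```

```text
strap ((0.5983383059501648, 0.32008057832717896), (0.018325572833418846, 0.04637331888079643), 84.46367645263672)
cap [0.56285173 0.32295626]
knob~ [0.5935611  0.32117048] angle 1.5127106283942116
flange (array([0.56430686, 0.23168361]), np.float64(0.4304635761589404))
tang 1063 0.144727674600018 ((0.564308762550354, 0.2335471659898758), (0.050668030977249146, 0.019433243200182915), 68.61121368408203) [0.564607   0.23413742] [ 34   0  13   0   0   0   0   0   0   0   0   0   0  18   2   0   0   0
 180 489 571  77  84  88  95  96 104 104 624 401   0   0   0   0   0   0
   0   0   0   0  20]
```

View pics/w2t.png

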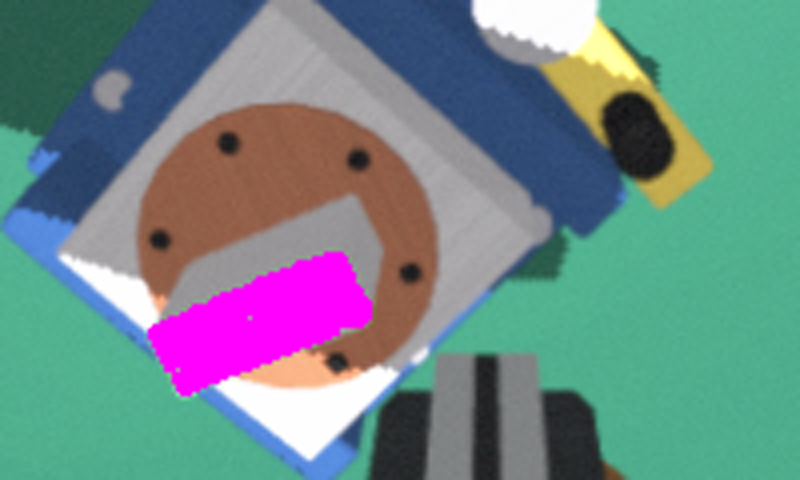

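The magenta mask covers exactly the tang's top face: 50.7 x 19.4 mm at z .145, as it should be. The keeper is at about 1.5 rad. I take the mandrel axis as (.5645,.2325) and the tang yaw as 68.6°, and move over it with the gripper half open, turned to match.

```bash
python3 -m jog '[[-1,-1.5,0,0.12],[-2,-3,0,0.24],[-3.2,-4.8,0,0.36],[-3.2,-4.8,0,0.48],[-3.2,-4.8,0,0.6],[-3.2,-4.8,0,0.72],[-3.2,-4.8,0,0.84],[-3.2,-4.8,0,0.96],[-3.2,-4.8,0,1.08],[-3.2,-4.8,0,1.16],[-3.2,-4.8,0,1.16],[-3.2,-4.8,0,1.16]]' 0 60
python3 - <<'E'
from h import *
c=cam("wrist"); hsv=cv2.cvtColor(c["pixels"],cv2.COLOR_RGB2HSV); H,S,V=[hsv[...,i].astype(int) for i in range(3)]
X=wcloud(c); vv,uu=np.mgrid[0:384,0:512]
def pts(m,z): v,u=np.nonzero(m); return np.array([onz(c,i,j,z) for i,j in zip(u,v)])[:,:2].astype(np.float32)
near=np.hypot(X[...,0]-.5645,X[...,1]-.2325)<.06
t=near&(X[...,2]>.138)&(X[...,2]<.153)&(S<60); t=cv2.morphologyEx(t.astype(np.uint8),cv2.MORPH_OPEN,np.ones((3,3)))>0
print("tang",t.sum(),np.median(X[t][:,2]),cv2.minAreaRect(pts(t,.146)),pts(t,.146).mean(0))
co=near&(H<15)&(S>60)&(X[...,2]>.09); print("flange",circ(c,co,.101,.04,[.565,.229]))
print(bot.get_obs()["q"].round(2))
c["pixels"][t]=[255,0,255]; save(c,"w3.png",s=1.2)
E
```

```text
t: 4.23
eef_pos: [0.5629, 0.232, 0.2307]
tool_rot: [-0.0, 0.826, 0.564, -0.0]
contact_force: [0.6, -0.2, -1.0]
gripper_width: 0.502
grasp_force: 0.0
tang 1286 0.14492927184346505 ((0.5662863850593567, 0.23203518986701965), (0.05062805488705635, 0.017534306272864342), 68.79019927978516) [0.5663544  0.23261526]
flange (array([0.56566843, 0.23103129]), np.float64(0.43567251461988304))
[-0.85  0.39  0.47  1.75 -0.2   1.05 -0.68]
```

View pics/w3.png

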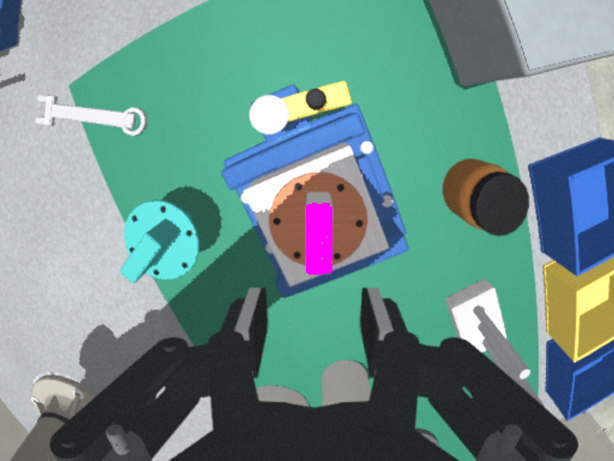

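Both wrist views agree to 2 mm, so I take the axis as (.5653,.2325) at yaw 68.7°. Descend and grip.

```bash
python3 -m jog '[[0.1,0.2,3,0],[0.1,0.2,6,0],[0.1,0.2,9,0],[0.1,0.2,11.3,0],[0.1,0.2,12.2,0],[0.1,0.2,12.2,0],[0.1,0.2,12.2,0]]' && python3 -m jog '[[0,0,0,0],[0,0,0,0],[0,0,0,0],[0,0,0,0],[0,0,0,0],[0,0,0,0],[0,0,0,0],[0,0,0,0]]' 1 100; python3 -c "
from h import *
o=bot.get_obs();print(o['contact_force'],o['torque'],o['q'].round(2))"
```

```text
t: 4.87
eef_pos: [0.5661, 0.2317, 0.1098]
tool_rot: [0.0, 0.826, 0.563, 0.0]
contact_force: [-0.2, -0.5, 1.2]
gripper_width: 0.502
grasp_force: 0.0
t: 5.53
eef_pos: [0.5668, 0.2321, 0.1113]
tool_rot: [-0.0, 0.827, 0.563, 0.002]
contact_force: [-1.6, -1.0, 7.4]
gripper_width: 0.195
grasp_force: 97.9
[-1.62921376 -1.00459777  7.36057333] [-0.06023789  0.30878806 -0.01935521] [-0.8   0.54  0.41  1.84 -0.29  0.82 -0.61]
```

The tang is gripped: width .195, about 17 mm. Now the first twist strokes with light lift, watching the force.

```bash
python3 -m jog '[[0,0,-0.03,0.067],[0,0,-0.06,0.133],[0,0,-0.1,0.2],[0,0,-0.13,0.267],[0,0,-0.16,0.333],[0,0,-0.2,0.4],[0,0,-0.23,0.333],[0,0,-0.26,0.267],[0,0,-0.3,0.2],[0,0,-0.33,0.133],[0,0,-0.36,0.067],[0,0,-0.4,0],[0,0,-0.43,-0.067],[0,0,-0.46,-0.133],[0,0,-0.5,-0.2],[0,0,-0.53,-0.267],[0,0,-0.56,-0.333],[0,0,-0.6,-0.4]]'; python3 - <<'E'
from h import *
o=bot.get_obs();print(o['contact_force'],o['torque'],o['q'].round(2))
c=cam("wrist");X=wcloud(c);ok=c["depth"]>0
hsv=cv2.cvtColor(c["pixels"],cv2.COLOR_RGB2HSV);r=np.hypot(X[...,0]-.5655,X[...,1]-.232)
co=ok&(hsv[...,0]<15)&(hsv[...,1]>60)&(r<.045)&(X[...,2]>.08)
bl=ok&(hsv[...,1]<40)&(r>.045)&(r<.056)&(X[...,2]>.08)&(X[...,2]<.13)
print("flange z",np.median(X[co][:,2]),co.sum(),"block z",np.median(X[bl][:,2]),bl.sum())
E
```

```text
t: 7.03
eef_pos: [0.5647, 0.2318, 0.1146]
tool_rot: [-0.0, 0.697, 0.717, -0.001]
contact_force: [0.9, 1.6, -10.0]
gripper_width: 0.195
grasp_force: 98.1
[  0.93399348   1.6226257  -10.03257548] [ 0.55301289 -0.24921636 -0.13717101] [-0.72  0.52  0.31  1.83 -0.21  0.83 -0.28]
flange z 0.10324375879206305 6500 block z 0.09386932806668039 3392
```

Flange up 2.5 mm, block still at .094 and force −10 N (including the 5.4 N weight). Continue the strokes.

```bash
cat > chk.py <<'E'
from h import *
o=bot.get_obs();print(o['contact_force'].round(1),o['torque'].round(2),o['q'].round(2))
c=cam("wrist");X=wcloud(c);ok=c["depth"]>0
hsv=cv2.cvtColor(c["pixels"],cv2.COLOR_RGB2HSV);r=np.hypot(X[...,0]-.5655,X[...,1]-.232)
co=ok&(hsv[...,0]<15)&(hsv[...,1]>60)&(r<.045)&(X[...,2]>.08)
bl=ok&(hsv[...,1]<40)&(r>.045)&(r<.056)&(X[...,2]>.08)&(X[...,2]<.13)
print("flange z",np.median(X[co][:,2]),co.sum(),"block z",np.median(X[bl][:,2]),bl.sum())
E
python3 -m jog '[[0,0,-0.03,0.08],[0,0,-0.07,0.16],[0,0,-0.1,0.24],[0,0,-0.14,0.32],[0,0,-0.17,0.4],[0,0,-0.21,0.48],[0,0,-0.24,0.56],[0,0,-0.28,0.64],[0,0,-0.31,0.72],[0,0,-0.35,0.8],[0,0,-0.38,0.72],[0,0,-0.42,0.64],[0,0,-0.45,0.56],[0,0,-0.49,0.48],[0,0,-0.52,0.4],[0,0,-0.56,0.32],[0,0,-0.59,0.24],[0,0,-0.63,0.16],[0,0,-0.66,0.08],[0,0,-0.7,0]]'; python3 chk.py
```

```text
t: 8.75
eef_pos: [0.5656, 0.2318, 0.1222]
tool_rot: [0.0, 0.697, 0.717, 0.0]
contact_force: [1.8, -0.5, -8.4]
gripper_width: 0.197
grasp_force: 98.5
[ 1.8 -0.5 -8.4] [ 0.25 -0.64 -0.01] [-0.73  0.51  0.32  1.83 -0.21  0.84 -0.28]
flange z 0.11087284739565029 6514 block z 0.09387685228815837 3015
```

Working well: flange at .111, block down. Two more such calls.

```bash
python3 -m jog '[[0,0,-0.03,0.08],[0,0,-0.07,0.16],[0,0,-0.1,0.24],[0,0,-0.15,0.32],[0,0,-0.2,0.4],[0,0,-0.24,0.48],[0,0,-0.28,0.56],[0,0,-0.32,0.64],[0,0,-0.36,0.72],[0,0,-0.4,0.8],[0,0,-0.44,0.72],[0,0,-0.48,0.64],[0,0,-0.52,0.56],[0,0,-0.56,0.48],[0,0,-0.6,0.4],[0,0,-0.64,0.32],[0,0,-0.68,0.24],[0,0,-0.72,0.16],[0,0,-0.76,0.08],[0,0,-0.8,0]]'; python3 chk.py;  python3 -m jog '[[0,0,-0.04,0.08],[0,0,-0.08,0.16],[0,0,-0.12,0.24],[0,0,-0.16,0.32],[0,0,-0.2,0.4],[0,0,-0.24,0.48],[0,0,-0.28,0.56],[0,0,-0.32,0.64],[0,0,-0.36,0.72],[0,0,-0.4,0.8],[0,0,-0.44,0.72],[0,0,-0.48,0.64],[0,0,-0.52,0.56],[0,0,-0.56,0.48],[0,0,-0.6,0.4],[0,0,-0.64,0.32],[0,0,-0.68,0.24],[0,0,-0.72,0.16],[0,0,-0.76,0.08],[0,0,-0.8,0]]'; python3 chk.py
```

```text
t: 10.47
eef_pos: [0.5659, 0.2321, 0.1304]
tool_rot: [0.0, 0.698, 0.716, 0.001]
contact_force: [1.3, 1.2, -6.0]
gripper_width: 0.197
grasp_force: 98.6
[ 1.3  1.2 -6. ] [ 0.44 -0.47 -0.08] [-0.73  0.5   0.32  1.82 -0.2   0.85 -0.29]
flange z 0.11903114199906434 6517 block z 0.09390463587221207 2477
t: 12.18
eef_pos: [0.5657, 0.2319, 0.1385]
tool_rot: [-0.0, 0.698, 0.716, 0.0]
contact_force: [0.6, 1.9, -4.9]
gripper_width: 0.196
grasp_force: 98.6
[ 0.6  1.9 -4.9] [ 0.19 -0.32 -0.02] [-0.73  0.49  0.33  1.82 -0.2   0.87 -0.29]
flange z 0.1271139330073704 6496 block z 0.093892324402167 2095
```

The mandrel is out by 26.5 mm and now carries only its own weight (−4.9 N). One more half turn, then straight up to clear everything.

```bash
python3 -m jog '[[0,0,-0.05,0.08],[0,0,-0.1,0.16],[0,0,-0.2,0.24],[0,0,-0.35,0.32],[0,0,-0.5,0.4],[0,0,-1.0,0.4],[0,0,-2.0,0.4],[0,0,-3.5,0.4],[0,0,-5.5,0.4],[0,0,-8,0.4],[0,0,-10.5,0.4],[0,0,-13,0.4],[0,0,-15,0.4],[0,0,-16,0.4],[0,0,-16.5,0.4],[0,0,-16.5,0.4]]'; python3 chk.py; python3 - <<'E'
from h import *
a=cam("top");X=cloud(a);ok=a["depth"]>0
for n,(u,v),z in (("bottle",(283,206),.15),("rods",(273,150),.18)):
    p=onz(a,u,v,z);m=ok&(np.hypot(X[...,0]-p[0],X[...,1]-p[1])<.07)&(X[...,2]>.06); print(n,p,X[m].max(0),X[m].min(0))
E
```

```text
t: 13.57
eef_pos: [0.5658, 0.2314, 0.3042]
tool_rot: [-0.0, 0.827, 0.563, 0.001]
contact_force: [1.1, 0.8, -5.2]
gripper_width: 0.196
grasp_force: 99.6
[ 1.1  0.8 -5.2] [-0.01  0.01 -0.  ] [-0.86  0.33  0.49  1.65 -0.17  1.2  -0.71]
flange z 0.2927477926057621 6469 block z 0.09396149969532469 774
bottle [ 0.50802887 -0.01500032  0.15      ] [0.53986999 0.01623249 0.16970864] [ 0.48096409 -0.04334647  0.06068329]
rods [0.67274421 0.01475723 0.18      ] [0.70720793 0.04423219 0.18752527] [ 0.69256077 -0.02079661  0.06009268]
```

The mandrel is free (tip at .217) and the block sits at .094. I carry it high past the socket, so the wrist camera stands right over the socket.

```bash
python3 -m jog '[[-1,0.28,0,0],[-3,0.84,0,0],[-6,1.68,0,0],[-9.5,2.66,0,0],[-13,3.64,0,0],[-16.5,4.62,0,0],[-20,5.6,0,0],[-23.5,6.6,0,0],[-27,7.56,0,0],[-30.5,8.54,0,0],[-34,9.5,0,0],[-37.5,10.5,0,0],[-41,11.5,0,0],[-44.5,12.5,0,0],[-47.5,13.3,0,0],[-49.5,13.9,0,0],[-51,14.3,0,0],[-51.4,14.4,0,0],[-51.4,14.4,0,0],[-51.4,14.4,0,0]]'; python3 - <<'E'
from h import *
c=cam("wrist");X=wcloud(c);o=bot.get_obs();print(o["q"].round(2))
m=(c["depth"]>0)&(np.hypot(X[...,0]-.5435,X[...,1]+.2245)<.06)&(X[...,2]>.084)&(X[...,2]<.097)
print(m.sum(),np.median(X[m][:,2]),circ(c,m,.09,.044,[.5435,-.2245]))
v,u=np.nonzero(m);Q=np.array([onz(c,i,j,.09) for i,j in zip(u,v)])[:,:2].astype(np.float32);print(cv2.minEnclosingCircle(Q),cv2.minAreaRect(Q))
cn,h=cv2.findContours(m.astype(np.uint8),cv2.RETR_CCOMP,cv2.CHAIN_APPROX_NONE)
for k,a in enumerate(cn):
    if h[0][k][3]>=0 and len(a)>20:
        B=np.array([onz(c,i,j,.09) for i,j in a[:,0]])[:,:2].astype(np.float32);print("bore",cv2.minEnclosingCircle(B))
P=np.array(c["pose"]);print(P[:3,3])
save(c,"w4.png",s=1.2)
E
```

```text
t: 15.33
eef_pos: [0.511, -0.2985, 0.3025]
tool_rot: [-0.001, 0.826, 0.563, -0.0]
contact_force: [1.2, 0.6, -4.2]
gripper_width: 0.197
grasp_force: 99.3
[-0.13  0.33  0.72  1.71 -0.24  1.19  0.28]
3483 0.08896170510181789 (array([ 0.5423138 , -0.22509383]), np.float64(0.7596153846153846))
((0.5423457622528076, -0.22520755231380463), 0.04394862800836563) ((0.5422499179840088, -0.22450193762779236), (0.08499406278133392, 0.08598243445158005), 68.76209259033203)
bore ((0.5422936677932739, -0.22518965601921082), 0.019426926970481873)
[ 0.54041309 -0.22296507  0.44416495]
```

View pics/w4.png

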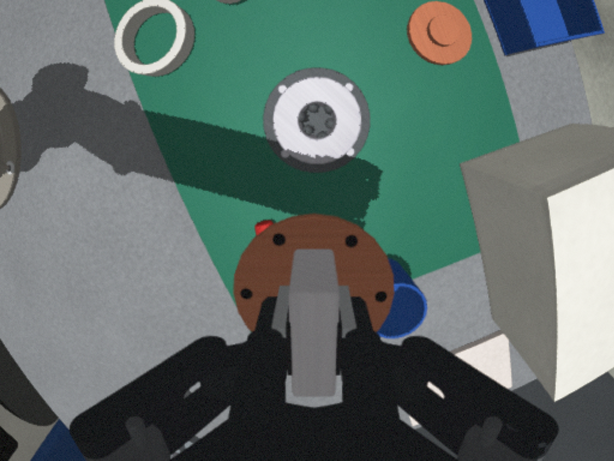

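The socket shows clear at (317,119) and the mandrel is held upright at (315,280). The socket centre is (.5423,−.2252), with rim and bore agreeing. Now I check where the held flange lies relative to the TCP.

```bash
python3 - <<'E'
from h import *
c=cam("wrist");X=wcloud(c);o=bot.get_obs();p=o["eef_pos"]
hsv=cv2.cvtColor(c["pixels"],cv2.COLOR_RGB2HSV);m=(hsv[...,0]<15)&(hsv[...,1]>60)&(np.hypot(X[...,0]-p[0],X[...,1]-p[1])<.06)&(X[...,2]>.25)&(X[...,2]<.32)
z=np.median(X[m][:,2]);r=circ(c,m,z,.04,p[:2]);print("flange",z,r,"TCP",p)
q=o["tool_rot"];from scipy.spatial.transform import Rotation as R
M=R.from_quat([q[1],q[2],q[3],q[0]]).as_matrix()
f=np.array([*r[0],z]);print("flange in tool cm",M.T@(f-p)*100)
for a in (f,p): print("move cm",M.T@(np.array([.5423,-.2252,a[2]])-a)*100)
# tilt from depth plane of flange
P=X[m];A=np.c_[P[:,:2],np.ones(len(P))];print("slope",np.linalg.lstsq(A,P[:,2],rcond=None)[0][:2], M[:,2])
E
```

```text
flange 0.2912523577459637 (array([ 0.51017102, -0.2996484 ]), np.float64(0.48329621380846327)) TCP [ 0.51171416 -0.2976745   0.30280166]
flange in tool cm [-0.24112696 -0.07067116  1.15477421]
move cm [8.10369353e+00 2.80094092e-01 7.34494744e-03]
move cm [7.86365252e+00 2.08290003e-01 7.18967898e-03]
slope [-0.00445721 -0.00761082] [-5.71018546e-04  1.23301126e-03 -9.99999077e-01]
```

```bash
python3 -m jog '[[1.5,0.05,0,0],[4,0.12,0,0],[6.5,0.2,0,0],[7.7,0.25,0,0],[8,0.25,0,0],[8,0.25,0,0],[8,0.25,1.5,0],[8,0.25,4,0],[8,0.25,7,0],[8,0.25,9.5,0],[8,0.25,11,0],[8,0.25,11.7,0],[8,0.25,12,0],[8,0.25,12,0]]'; python3 - <<'E'
from h import *
c=cam("wrist");save(c,"w5.png",s=1.2)
E
```

```text
t: 16.6
eef_pos: [0.5428, -0.2268, 0.1835]
tool_rot: [0.0, 0.827, 0.562, -0.0]
contact_force: [0.4, -0.2, -5.5]
gripper_width: 0.199
grasp_force: 99.1
```

View pics/w5.png

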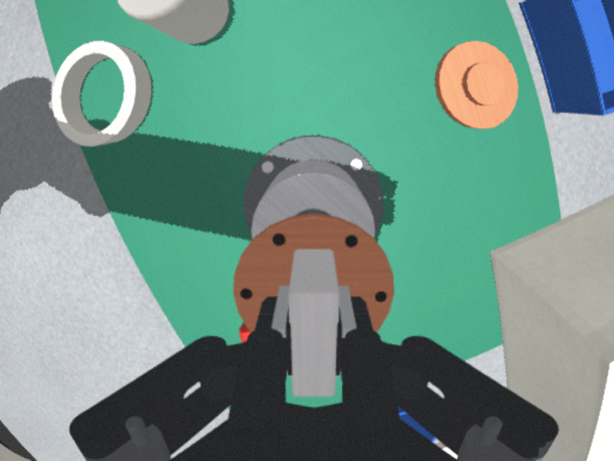

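The flange stands just over the socket mouth, laterally aligned (columns 313 and 314). I nudge 2 mm along tool x and lower it into the mouth.

```bash
python3 -m jog '[[0.2,0,0.5,0],[0.2,0,1.2,0],[0.2,0,2,0],[0.2,0,2.8,0],[0.2,0,3.5,0],[0.2,0,4,0],[0.2,0,4,0]]'; python3 -c "
from h import *
o=bot.get_obs();print(o['contact_force'],o['torque'])"; python3 -m jog '[[0,0,0.3,0],[0,0,0.6,0],[0,0,0.9,0],[0,0,1.1,0],[0,0,1.2,0],[0,0,1.2,0],[0,0,1.2,0]]';python3 -c "
from h import *
o=bot.get_obs();print(o['contact_force'],o['torque'])"
```

```text
t: 17.23
eef_pos: [0.5428, -0.2236, 0.1417]
tool_rot: [-0.001, 0.827, 0.563, -0.001]
contact_force: [-0.2, 0.6, -5.2]
gripper_width: 0.194
grasp_force: 99.3
[-0.22655119  0.59017731 -5.24021616] [ 0.05392008  0.00589509 -0.00010129]
t: 17.82
eef_pos: [0.5437, -0.2239, 0.1313]
tool_rot: [-0.0, 0.827, 0.563, -0.0]
contact_force: [0.5, 0.4, -5.4]
gripper_width: 0.195
grasp_force: 99.3
[ 0.45413496  0.40200608 -5.40683898] [ 0.04907824  0.0777987  -0.02472286]
```

```bash
python3 -m jog '[[0,0,0.1,0],[0,0,0.2,0],[0,0,0.3,0],[0,0,0.3,0],[0,0,0.3,0]]'; python3 -m jog '[[0,0,0.1,0],[0,0,0.2,0],[0,0,0.3,0],[0,0,0.3,0],[0,0,0.3,0]]'
```

```text
t: 18.23
eef_pos: [0.5437, -0.2239, 0.1282]
tool_rot: [-0.0, 0.827, 0.563, -0.0]
contact_force: [-1.0, 1.2, -3.8]
gripper_width: 0.196
grasp_force: 99.8
t: 18.65
eef_pos: [0.5438, -0.224, 0.1253]
tool_rot: [0.0, 0.827, 0.563, 0.0]
contact_force: [-2.0, 1.4, 0.8]
gripper_width: 0.2
grasp_force: 100.4
```

The force went from −5.4 to +0.8 N, so the socket grip now holds the mandrel about 18 mm proud. Let go, rise clear and check that it stands.

```bash
python3 -m jog '[[0,0,0,0],[0,0,0,0],[0,0,0,0],[0,0,0,0],[0,0,0,0]]' 0 60; python3 -m jog '[[0,0,-0.5,0],[0,0,-2,0],[0,0,-4,0],[0,0,-6,0],[0,0,-8,0],[0,0,-10,0],[0,0,-10,0],[0,0,-10,0]]'; python3 - <<'E'
from h import *
c=cam("wrist");X=wcloud(c);S=cv2.cvtColor(c["pixels"],cv2.COLOR_RGB2HSV)
near=np.hypot(X[...,0]-.543,X[...,1]+.2245)<.05
co=near&(S[...,0]<15)&(S[...,1]>60)&(X[...,2]>.085);print("flange z",np.median(X[co][:,2]),co.sum(), circ(c,co,np.median(X[co][:,2]),.04,[.543,-.2245]))
P=X[co];A=np.c_[P[:,:2],np.ones(len(P))];print("slope",np.linalg.lstsq(A,P[:,2],rcond=None)[0][:2])
t=near&(S[...,1]<60)&(X[...,2]>.15)&(X[...,2]<.175);print("tang z",np.median(X[t][:,2]),t.sum())
Q=np.array([onz(c,i,j,np.median(X[t][:,2])) for j,i in zip(*np.nonzero(t))])[:,:2].astype(np.float32);print(cv2.minAreaRect(Q)); print(bot.get_obs()["eef_pos"])
E
```

```text
t: 19.07
eef_pos: [0.5441, -0.2243, 0.1255]
tool_rot: [0.0, 0.827, 0.563, 0.0]
contact_force: [-0.4, -0.4, 0.4]
gripper_width: 0.499
grasp_force: 0.0
t: 19.73
eef_pos: [0.5444, -0.2243, 0.2266]
tool_rot: [0.001, 0.827, 0.563, 0.001]
contact_force: [0.9, -0.5, -0.2]
gripper_width: 0.499
grasp_force: 0.0
flange z 0.11449365789944238 4075 (array([ 0.5427331 , -0.22474995]), np.float64(0.43333333333333335))
slope [-0.05992687 -0.02168227]
tang z 0.15933619627074389 1455
((0.5436578989028931, -0.22347941994667053), (0.05022859200835228, 0.017678407952189445), 68.68334197998047)
[ 0.54377818 -0.22390812  0.22549274]
```

It stands by itself 18.5 mm proud (flange top .1145), with its head at (.5437,−.2235), right below the TCP. I shut the fingers and press down in the centre, watching the force.

```bash
python3 -m jog '[[0,0,0,0],[0,0,0,0],[0,0,1,0],[0,0,2.5,0],[0,0,4,0],[0,0,5,0],[0,0,5.6,0],[0,0,5.6,0]]' 1 60; python3 -m jog '[[0,0,0.2,0],[0,0,0.4,0],[0,0,0.6,0],[0,0,0.8,0],[0,0,1,0],[0,0,1.2,0],[0,0,1.4,0],[0,0,1.6,0],[0,0,1.6,0]]'; python3 -m jog '[[0,0,0.2,0],[0,0,0.4,0],[0,0,0.6,0],[0,0,0.8,0],[0,0,0.8,0],[0,0,0.8,0]]'
```

```text
t: 20.45
eef_pos: [0.5427, -0.2237, 0.1674]
tool_rot: [-0.001, 0.827, 0.563, -0.001]
contact_force: [-0.7, -1.0, 0.1]
gripper_width: 0.002
grasp_force: 0.0
t: 21.2
eef_pos: [0.5447, -0.2244, 0.1541]
tool_rot: [0.001, 0.827, 0.563, 0.001]
contact_force: [0.7, -0.2, 0.7]
gripper_width: -0.001
grasp_force: 0.6
t: 21.7
eef_pos: [0.5443, -0.2243, 0.1458]
tool_rot: [0.001, 0.827, 0.563, 0.001]
contact_force: [0.3, -0.4, 3.5]
gripper_width: -0.001
grasp_force: 2.1
```

The force is lower than expected. Take a look before pressing on.

```bash
python3 - <<'E'
from h import *
c=cam("wrist");X=wcloud(c);S=cv2.cvtColor(c["pixels"],cv2.COLOR_RGB2HSV)
near=np.hypot(X[...,0]-.543,X[...,1]+.2245)<.05
co=near&(S[...,0]<15)&(S[...,1]>60)&(X[...,2]>.085);z=np.median(X[co][:,2]);print("flange z",z,co.sum(),circ(c,co,z,.04,[.543,-.2245]))
P=X[co];A=np.c_[P[:,:2],np.ones(len(P))];print("slope",np.linalg.lstsq(A,P[:,2],rcond=None)[0][:2])
o=bot.get_obs();print(o["contact_force"],o["torque"],o["eef_pos"])
save(c,"w6.png",(120,130,420,384),2)
E
```

```text
flange z 0.09967678427177912 6213 (array([ 0.54277189, -0.2248275 ]), np.float64(0.5023041474654378))
slope [-0.01176422  0.00451335]
[ 0.44383666 -0.7271062   4.66534346] [-0.05559399 -0.0410456   0.01322439] [ 0.54421245 -0.22419059  0.14573805]
```

View pics/w6.png

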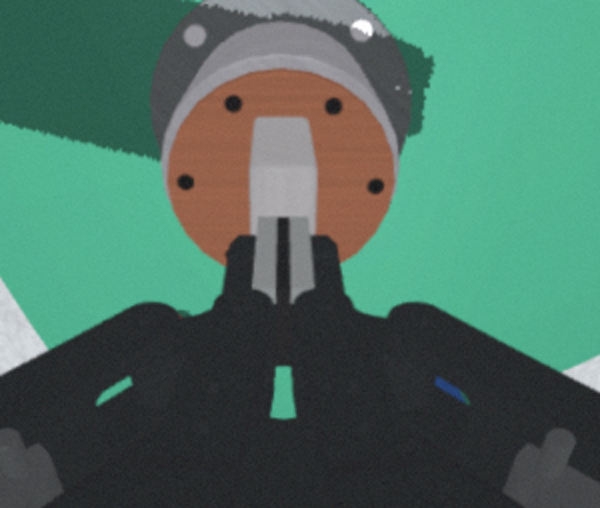

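The fingers sit squarely on the tang. The flange is level now at .0997, about 4 mm from home. Press on.

```bash
python3 -m jog '[[0,0,0.1,0],[0,0,0.2,0],[0,0,0.3,0],[0,0,0.4,0],[0,0,0.5,0],[0,0,0.5,0],[0,0,0.5,0]]'; python3 -m jog '[[0,0,0.1,0],[0,0,0.2,0],[0,0,0.3,0],[0,0,0.4,0],[0,0,0.4,0],[0,0,0.4,0]]';python3 -m jog '[[0,0,0.1,0],[0,0,0.2,0],[0,0,0.3,0],[0,0,0.3,0],[0,0,0.3,0]]'
```

```text
t: 22.33
eef_pos: [0.544, -0.2241, 0.1412]
tool_rot: [0.0, 0.827, 0.563, 0.0]
contact_force: [-1.9, 1.0, 10.7]
gripper_width: -0.001
grasp_force: 5.3
t: 22.83
eef_pos: [0.5441, -0.2241, 0.1409]
tool_rot: [-0.001, 0.827, 0.563, 0.002]
contact_force: [-14.0, 8.3, 45.5]
gripper_width: 0.0
grasp_force: 22.5
t: 23.25
eef_pos: [0.5442, -0.2242, 0.1407]
tool_rot: [-0.001, 0.827, 0.562, 0.003]
contact_force: [-22.5, 13.7, 69.9]
gripper_width: -0.001
grasp_force: 35.4
```

It stopped dead at TCP .1408, with the home head height at .141, so it is seated. Lift off and verify.

```bash
python3 -m jog '[[0,0,-0.4,0],[0,0,-0.8,0],[0,0,-1.5,0],[0,0,-3,0],[0,0,-5,0],[0,0,-7.5,0],[0,0,-10,0],[0,0,-10,0],[0,0,-10,0],[0,0,-10,0]]'; python3 - <<'E'
from h import *
c=cam("wrist");X=wcloud(c);S=cv2.cvtColor(c["pixels"],cv2.COLOR_RGB2HSV)
near=np.hypot(X[...,0]-.543,X[...,1]+.2245)<.06
co=near&(S[...,0]<15)&(S[...,1]>60)&(X[...,2]>.08);z=np.median(X[co][:,2]);P=X[co];A=np.c_[P[:,:2],np.ones(len(P))]
print("flange z",z,circ(c,co,z,.04,[.543,-.2245]),"slope",np.linalg.lstsq(A,P[:,2],rcond=None)[0][:2])
t=near&(S[...,1]<60)&(X[...,2]>.13)&(X[...,2]<.15);print("tang z",np.median(X[t][:,2]))
rim=near&(S[...,1]<60)&(X[...,2]>.08)&(X[...,2]<.094);print("rim z",np.median(X[rim][:,2]),rim.sum())
a=cam("top");Y=cloud(a);T=cv2.cvtColor(a["pixels"],cv2.COLOR_RGB2HSV)
b=(a["depth"]>0)&(np.hypot(Y[...,0]-.565,Y[...,1]-.232)<.04)&(T[...,1]<60);print("block z",np.median(Y[b][:,2]))
o=bot.get_obs();print(o["t"],o["contact_force"],o["eef_pos"])
save(a,"end.png",s=1.5)
E
```

```text
t: 24.08
eef_pos: [0.5432, -0.2235, 0.2324]
tool_rot: [-0.001, 0.826, 0.563, -0.001]
contact_force: [0.2, 0.5, -0.0]
gripper_width: 0.006
grasp_force: 0.0
flange z 0.09505453903169395 (array([ 0.5428253 , -0.22491826]), np.float64(0.5489614243323442)) slope [-0.01304922  0.00749319]
tang z 0.13994039155809504
rim z 0.08880232418023754 784
block z 0.09407125315157061
24.1833 [0.45000707 0.14403368 0.23519461] [ 0.54292502 -0.22347754  0.23188762]
```

View pics/end.png

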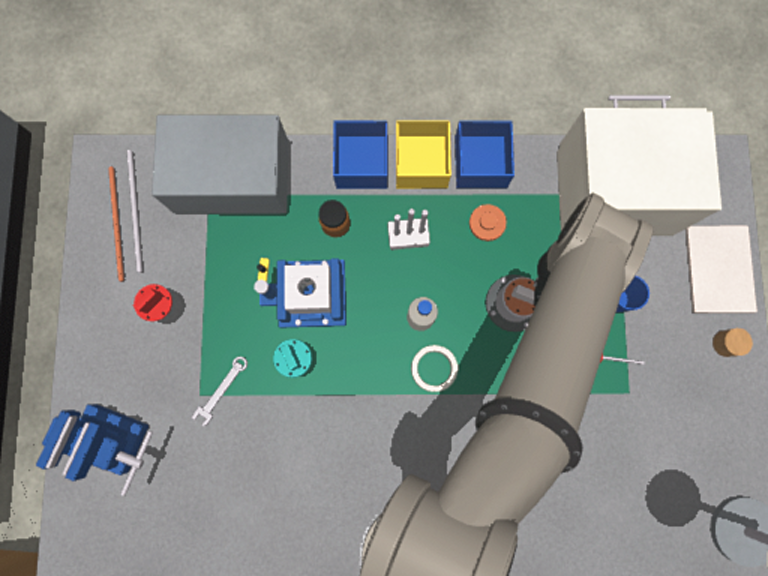

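The final picture shows the mandrel seated in the socket at (520,297), with its flange 6.3 mm above the rim against a thickness of 6 mm. The block is down in its cradle at (307,287), the keeper is swung away at (263,270), and everything else I can see is where it was. The arm hides part of the screwdriver and cup.

```bash
python3 -c "
from station import bot
print(bot.hand_in())"
```

```text
the job is handed in; nothing more can be done
None
```

The job is handed in at about 24 s: the keeper is off, the mandrel was twisted out with the block staying down, and it is pressed home flush in the socket (fingertip force peaked near 75 N, under the 120 N wrist limit).

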